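Draw the sagging bolt and hold the blade case's gate ajar

ROBOT

A 7-joint arm with a two-finger parallel gripper is mounted at the origin on a cart in front of the work surface, level with it; the furniture and walls round the work are solid. World frame = base frame: x ahead of the robot, y to its left, z up, the work surface at z = 0. Lengths are in m, angles in rad, forces in N, time in s.
With the tool pointing down it reaches from about 0.425 to 0.925 m from the base axis. Payload 6.8 kg.
Tool frame: the origin (TCP) lies on the centre line of the jaws, within the pads' length; the fingertips stand 14 mm ahead of it and the grasp point (between the pads) lies 5 mm behind it; z points along the fingers, y is the line along which they close (so a half turn about z gives the same grasp; the last joint's range is limited). The gripper opens to 88 mm and grips with 3 to 60 N. Pads are 20 mm wide; open, the fingers measure 115 mm over their backs; the gripper's body (75 mm by 178 mm) begins 61 mm behind the grasp point.
Start: joints at [-1.373, 0.477, 0.022, 1.555, -0.011, 1.109, -0.083], TCP at [0.203, 0.644, 0.237] pointing down, gripper open.
Joint ranges: [-2.96, 2.96], [-0.34, 2.1], [-1.41, 1.46], [0.24, 2.44], [-1.37, 4.51], [0.17, 1.92], [-2.96, 2.96]. Speed limits (rad/s): [2.39, 2.39, 3.14, 3.14, 3.14, 3.14, 3.14].

INTERFACE

Orientations are given as a unit quaternion [x, y, z, w].
In Python, from rig import ctrl gives the robot as it stands.
- The arm moves only by the tool arm_command, never from a script. Its arguments are lists of equal length, an entry for each row: "xyz": the shift along the tool's x, y, z in m, a list of three; "twist": the turn, a rotation vector about the tool's x, y, z in rad, a list of three; "hand": the gripper's target within -1 to 1 (fully open at 1, half-way at 0, shut at -1). A call has 1 to 20 rows; each row is the pose to reach, as a shift and turn from the pose commanded when the call began, along the tool's axes at that moment; what a row does not reach only later rows make up. A row lasts 1/12 s, in which the tool goes at most 41.7 mm and 7.16 degrees, less where a joint would pass 70% of its speed; a pose out of reach is approached as far as the arm can. A call with a gripper value outside its range is refused whole. The fingers move at their own pace and stop on an object; "grip_force" is the grip in N (left out, the last holds). Time passes only in rows, so rows that repeat a pose let the fingers close. It gives the time, the measured TCP pose, the force, the opening and the grip force at its end, in the units of the state.
- ctrl.observe(): the state, without advancing time (a new reading comes with each control period).
- ctrl.camera(name): name is "scene" or "top" or "wrist"; returns (picture, depth): 400x640x3 uint8, blue, green, red; 400x640 float32, m along the optical axis (not along the pixel's ray), 0 where there is no reading.
- ctrl.camera_model(name): a dict with "camera_matrix" (3x3 intrinsics, pixels), "D" ([k1, k2, p1, p2, k3] as OpenCV has them; the pictures are not rectified), "eye" and "attitude" of the camera in the world; the wrist camera has in their place "hand_eye" (4x4, takes a point from camera to tool coordinates, whose origin is the TCP and whose axes are the flange's). Camera axes: x right, y up, looking along -z (the intrinsics and any distortion apply to the point x, -y, -z); pixel columns grow to the right and rows downward; lengths in m; the calibration is good to about 2 mm. A picture is of the moment at which its call begins: read the wrist's pose just before it. camera_model takes no time and is no camera call.
- ctrl.finish_job(): hands the job in; it is judged then, once.
Trained networks look in the newest picture that a camera, given by its name, has taken for a name from the list of things; names that differ only in an ending like _2 or _b are one class to them, and where a whole thing is asked for, a point or a joint stands for the part that bears it (a point fixed in the world has none). Each returns a list of dicts, best first, with "p" (0 to 1); they miss things now and then, are a little off and sometimes report something else, mostly with a low value. They report only what shows in the picture. A call takes as long as a camera call.
- ctrl.recognise(label, camera): "extent" ([left, top, width, height] in pixels, round what is visible of it).
- ctrl.pinpoint(label, camera): "point" ([column, row] in pixels: a listed point, or the origin of a listed thing).
The state is a dict: "clock": time; "joint_pos": joint angles; "qvel": joint speeds; "tau": joint torques, N m; "tool_pos": TCP position; "tool_rot": TCP orientation; "ft_force": force on the tool from outside, world axes, zero at the start; "ft_torque": the same for the moment, N m; "finger_gap": finger opening in m; "finger_force": force on a finger pad.
Only numpy, scipy, OpenCV 4.12 (cv2) and the standard library are available. Lean on these libraries where they do the work, as an engineer would, in place of code of your own. Each camera call takes 0.05 s, during which the arm holds its last target. There are 200 camera calls.

TASK

Get the gate of the little blade case open for me: first throw the dead-lock lever over into the notch marked by the round lug, then lift the sagging barrel bolt over the keeper's bent lip while pulling it back out of the keeper. Swing the spring-closed gate ajar, about 30 degrees, and finish holding it there, without letting go, so that I can reach in; leave the other things where they are.

Things in the scene. Friction and masses are not known exactly. Their poses are not given: they have to be found in the camera images.
- case: White blade case, fixed: box 104 mm deep, 205 wide, 118 high; a post plate 98 mm wide continues its front to the right. Origin on the surface; x points from its front to its back, y to its left seen from the robot, z up. On its front (-x): left a barred gate 190 mm wide with a barrel bolt near the top; on the post the keeper and the dead-lock lever on a round dial plate. Spool and tin on the roof.
- gate_hinge (a point): Point on the upright hinge axis of the gate, at the gate's left end (case frame -61, 130, 60 mm). The gate leaf runs 190 mm from it towards the right and is 11 mm thick, from 12 to 108 mm above the surface.
- gate (a joint): Opening angle of the gate, rad: 0 closed, grows as its right (free) edge comes out towards the robot; stop at 0.95. A spring closes it as soon as it is let go (0.13 Nm closed, 0.25 Nm at 0.5 rad). It cannot move while the bolt is in the keeper.
- bolt_knob (a point): Centre of the bolt's grip, an upright round dark-steel cylinder, 18 mm diameter, 35 mm tall, on an 8 mm stem; the case's roof is 54 mm below this point (bolt down). With gate closed and bolt home it lies 17 mm in front of the hinge axis, 145 mm to the right of it and 172 mm high. It moves with bolt and gate and may turn between the fingers.
- bolt (a joint): How far the bolt is drawn, m: 0 in the keeper, grows as it is pulled along the gate towards the hinge (case +y when the gate is closed), stop at 0.032. Free of the keeper, so that the gate can swing, from 0.018. Light friction (about 1 N); it stays where it is left.
- bolt_lift (a joint): How far the bolt is lifted in its tall worn staples, m: 0 sagging at the bottom, stop at 0.014; it falls back by its weight (about 100 g). Its dropped nose passes over the keeper's 8 mm lip only while lifted by more than 8 mm during the first 18 mm of the pull; the strut under the lever's hub, 2 mm above the nose when locked, prevents that lift.
- lever_hinge (a point): Point on the level axis (case x) about which the dead-lock lever swings, 138 mm above the surface.
- lever_knob (a point): Centre of the dark ball of 22 mm diameter at the end of the dead-lock lever, 95 mm from the lever's axis.
- lever (a joint): Angle of the dead-lock lever, rad: 0 locked, leaning 0.5 rad left of upright; grows as it is thrown to the right (case -y), upright at 0.5, stop at 1.3. A spring ball clicks over ridges (2 to 4 N at the lever's ball) into a plain notch at 0.44 and the marked one at 1.00 (+-0.02), with a 13 mm round lug on the plate's rim; its ridges peak at 0.84 and 1.16. Else light friction.
- cutter: Rotary cutter lying inside the case, 46x172x22 mm; leave it.
- spool: White spool, 40 mm diameter, 42 mm high, on the case's roof; origin at its foot; leave it.
- tin: Button tin, 71 mm diameter, 41 mm high, on the case's roof; origin at its foot; leave it.
- tape: Roll of tape lying flat, 90 mm diameter, 30 mm high; leave it.
- cone: Cone of thread, 54 mm diameter, 90 mm high, right of the case; leave it.
- pen: Marking pen, 136 mm long, lying near the front edge; leave it.
- jar: Small jar, 41 mm diameter, 54 mm high, front right; leave it.
- snips: Thread snips lying flat, 119 mm long, front right; leave them.

How it is judged:
By the outcome, as a careful person would: the job done as asked, in the order asked, and still so for the second after the job is handed in, while the arm keeps its last pose, push and grip.
It also fails if it takes over 54 s, if anything falls off the work surface, if the arm or the gripper's body presses on something with over 40 N, if the wrist force passes 120 N, or if a joint passes its speed limit or range.

## Working session

There is one attempt and no reset: what is moved stays moved. The work goes in short steps, Python scripts to look and compute and a tool call to move; the robot and the scene stay as the last step left them, time stands still between calls to the robot, and variables do not carry over. Pictures are saved under pics/ and viewed, at most 10 in all, crops included, and the job is handed in when it is done.

Besides the shell and the picture viewer there is one more tool, called as name(argument=value, ...), one argument or row to a line, values as JSON. arm_command: Moves the arm, as the interface text tells. Its arguments: {"type":"object","properties":{"xyz":{"type":"array"},"twist":{"type":"array"},"hand":{"type":"array"},"grip_force":{"type":"number"}},"required":["xyz","twist","hand"]}

```bash
mkdir -p pics; ls; cat > h.py <<'E'
import numpy as np, cv2
from rig import ctrl
from scipy.spatial.transform import Rotation as R
def cam_pose(n, st=None):
    m=ctrl.camera_model(n)
    if 'hand_eye' in m:
        st=st or ctrl.observe()
        T=np.eye(4); T[:3,:3]=R.from_quat(st['tool_rot']).as_matrix(); T[:3,3]=st['tool_pos']
        return m, T@np.array(m['hand_eye'])
    T=np.eye(4); a=np.array(m['attitude'])
    T[:3,:3]=R.from_quat(a).as_matrix() if a.size==4 else a
    T[:3,3]=m['eye']; return m,T
def ray(m,T,px):
    u=cv2.undistortPoints(np.array([[px]],float),np.array(m['camera_matrix']),np.array(m['D']))[0,0]
    return T[:3,3], T[:3,:3]@np.array([u[0],-u[1],-1.0])   # depth-scaled direction
def at(m,T,d,px,k=2):
    c,r=int(round(px[0])),int(round(px[1])); p=d[max(r-k,0):r+k+1,max(c-k,0):c+k+1]; p=p[p>0]
    if p.size==0: return None
    o,v=ray(m,T,px); return o+v*np.median(p)
def tri(rays):
    A=np.zeros((3,3));b=np.zeros(3)
    for o,v in rays:
        v=v/np.linalg.norm(v);P=np.eye(3)-np.outer(v,v);A+=P;b+=P@o
    x=np.linalg.solve(A,b); return x,[np.linalg.norm(np.cross(x-o,v/np.linalg.norm(v))) for o,v in rays]
def proj(m,T,p):
    q=T[:3,:3].T@(np.array(p)-T[:3,3]); q=np.array([q[0],-q[1],-q[2]])
    return cv2.projectPoints(q.reshape(1,3),np.zeros(3),np.zeros(3),np.array(m['camera_matrix']),np.array(m['D']))[0].ravel()
E
python3 - <<'E'
from h import *
np.set_printoptions(precision=4,suppress=True)
print({k:np.round(v,3) for k,v in ctrl.observe().items()})
rs={}
for n in ['scene','top']:
    img,d=ctrl.camera(n); cv2.imwrite(f'pics/{n}0.png',img); m,T=cam_pose(n)
    print(n,T[:3,3],m['attitude'])
    for l in ['case','gate_hinge','bolt_knob','lever_hinge','lever_knob','spool','tin','cone','tape','jar']:
        r=ctrl.pinpoint(l,n)
        if r:
            px=r[0]['point']; rs.setdefault(l,[]).append(ray(m,T,px)); print(l,round(r[0]['p'],2),np.round(px,1),at(m,T,d,px))
for l,v in rs.items():
    if len(v)>1: print(l,*tri(v))
E
```

```text
pics
{'clock': np.float64(0.0), 'joint_pos': array([-1.373,  0.478,  0.022,  1.556, -0.011,  1.109, -0.083]), 'qvel': array([ 0.002, -0.002,  0.001, -0.001, -0.002, -0.   , -0.002]), 'tau': array([ -0.   , -58.286,   1.535, -27.261,  -0.054,   0.017,   0.   ]), 'tool_pos': array([0.203, 0.643, 0.236]), 'tool_rot': array([ 0.152,  0.988, -0.001, -0.   ]), 'ft_force': array([-0.583,  0.248, -0.337]), 'ft_torque': array([ 0.017, -0.002, -0.001]), 'finger_force': np.float64(0.0), 'finger_gap': np.float64(0.088)}
scene [-0.1498  0.3101  0.5307] [-0.2523  0.4638  0.734  -0.427 ]
case 0.57 [244.1 248.2] [0.6068 0.0329 0.015 ]
gate_hinge 0.93 [200.2 259. ] [0.5574 0.1493 0.0515]
bolt_knob 0.67 [267.3 198.1] [0.5338 0.0026 0.1704]
lever_hinge 0.58 [305.3 202.4] [ 0.5354 -0.0897  0.1386]
lever_knob 0.82 [287.  167.9] [ 0.5345 -0.0438  0.2288]
spool 0.66 [250.3 199. ] [0.626  0.0038 0.1289]
tin 0.67 [208.  214.8] [0.5922 0.1139 0.1311]
cone 0.9 [378.2 230. ] [ 0.5375 -0.3151  0.0048]
tape 0.55 [232.2 322.9] [0.3694 0.1507 0.0304]
top [ 0.3266 -0.0845  1.1004] [ 0.0685 -0.0668 -0.6957  0.7119]
c
[... 733 characters left out ...]
0056 0.1709] [np.float64(0.0037437152686026092), np.float64(0.0037437152686026283)]
lever_hinge [ 0.545  -0.0906  0.1349] [np.float64(0.0041100796909937735), np.float64(0.004110079690993896)]
lever_knob [ 0.5383 -0.0476  0.2265] [np.float64(0.0017291627910203265), np.float64(0.0017291627910202567)]
spool [0.6312 0.0028 0.1267] [np.float64(0.0009579807899023161), np.float64(0.0009579807899024175)]
tin [0.6286 0.1035 0.1111] [np.float64(0.0008250557207693276), np.float64(0.0008250557207692775)]
cone [ 0.5572 -0.3364 -0.0114] [np.float64(0.0024429357365439684), np.float64(0.0024429357365439337)]
tape [ 0.4008  0.1393 -0.001 ] [np.float64(0.001782546566625655), np.float64(0.0017825465666255886)]
```

```bash
python3 - <<'E'
import cv2
a=cv2.imread('pics/scene0.png')[120:370,130:480]; cv2.imwrite('pics/s_crop.png',cv2.resize(a,None,fx=2.2,fy=2.2,interpolation=cv2.INTER_CUBIC))
a=cv2.imread('pics/top0.png')[80:330,180:500]; cv2.imwrite('pics/t_crop.png',cv2.resize(a,None,fx=2.3,fy=2.3,interpolation=cv2.INTER_CUBIC))
E
```

```text
(no output)
```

View pics/s_crop.png

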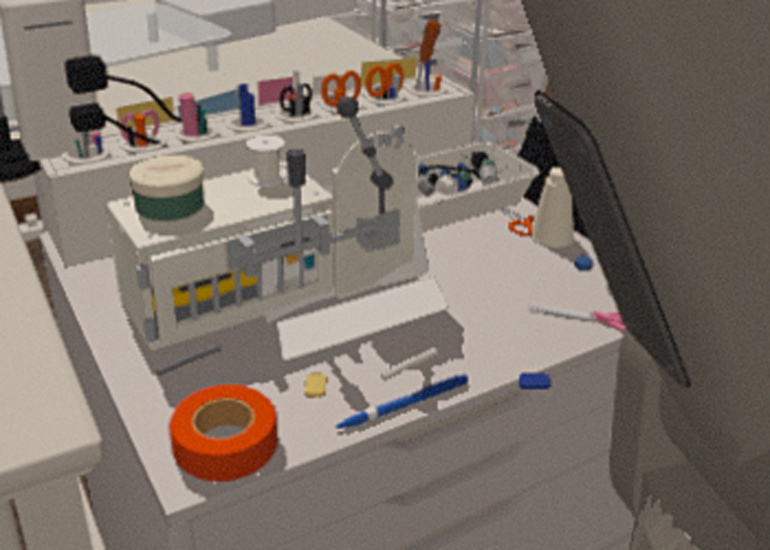

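View pics/t_crop.png

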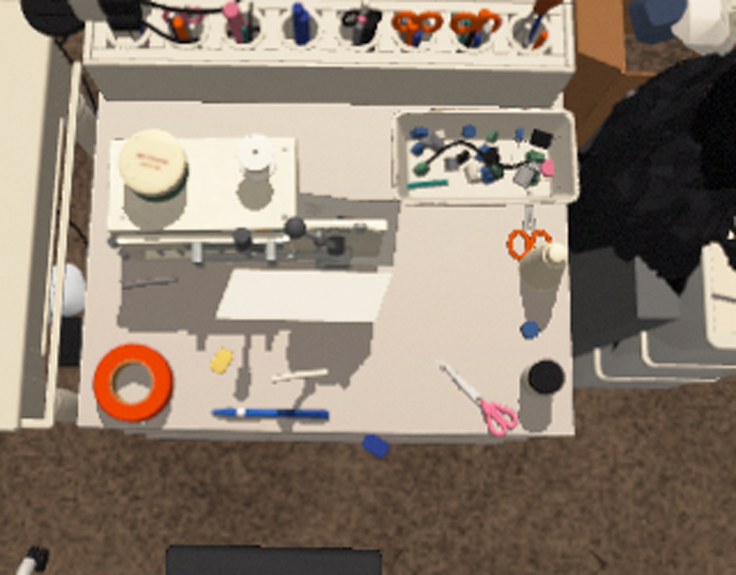

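The scene crop shows the gate with its upright dark bolt knob near (295,170) in crop pixels. The lever ball is at (347,105), leaning left of its hub at (380,180), with the tin and spool on the roof. The top crop shows the knob at (242,238) and the ball at (295,228). The case is nearly aligned with the world axes. The networks' points agree with both pictures.

```bash
python3 - <<'E'
from h import *
np.set_printoptions(precision=4,suppress=True)
st=ctrl.observe(); M=R.from_quat(st['tool_rot']).as_matrix(); p=np.array(st['tool_pos'])
print(M, ctrl.camera_model('wrist')['hand_eye'])
for t in [[.203,.643,.38],[.45,.2,.38],[.48,-.02,.36]]: print(t, M.T@(np.array(t)-p))
# yaw from top depth: white roof/front edges via scene depth of post plate / front (z 0.03..0.1)
m,T=cam_pose('scene'); img,d=ctrl.camera('scene')
pts=[at(m,T,d,(c,r),0) for r in range(120,330,2) for c in range(170,340,2)]
pts=np.array([q for q in pts if q is not None])
f=pts[(pts[:,2]>.03)&(pts[:,2]<.11)&(pts[:,1]<-.07)&(pts[:,1]>-.14)&(pts[:,0]>.52)&(pts[:,0]<.6)]
print(len(f)); print(np.polyfit(f[:,1],f[:,0],1),f[:,0].std())
for z0,z1 in [(.15,.17),(.17,.19),(.19,.21),(.21,.24)]:
    g=pts[(pts[:,2]>z0)&(pts[:,2]<z1)&(pts[:,0]<.6)&(pts[:,0]>.5)&(pts[:,1]<-.02)]; print(z0,len(g),g.min(0) if len(g) else '',g.max(0) if len(g) else '',np.median(g,0) if len(g) else '')
E
```

```text
[[-0.9536  0.301   0.    ]
 [ 0.301   0.9536 -0.    ]
 [-0.     -0.     -1.    ]] [[-0.0005  0.9634  0.2679  0.073 ]
 [ 1.      0.0003  0.0008  0.0007]
 [ 0.0006  0.2679 -0.9634 -0.1479]
 [ 0.      0.      0.      1.    ]]
[0.203, 0.643, 0.38] [-0.     -0.0007 -0.1433]
[0.45, 0.2, 0.38] [-0.3689 -0.3488 -0.1433]
[0.48, -0.02, 0.36] [-0.4637 -0.5496 -0.1233]
170
[-0.2897  0.5193] 0.011544300274537088
0.15 63 [ 0.5386 -0.1288  0.1503] [ 0.5555 -0.0445  0.1695] [ 0.5523 -0.0794  0.1595]
0.17 48 [ 0.5357 -0.1161  0.1706] [ 0.5566 -0.0571  0.1873] [ 0.5519 -0.0862  0.1775]
0.19 6 [ 0.537  -0.0637  0.1916] [ 0.5406 -0.054   0.2066] [ 0.5392 -0.0578  0.2002]
0.21 24 [ 0.5295 -0.0589  0.2101] [ 0.5429 -0.0373  0.2343] [ 0.5358 -0.0457  0.2278]
```

arm_command(
  xyz=[
    [0,0,-0.04],
    [0,0,-0.08],
    [-0.02,-0.02,-0.12],
    [-0.05,-0.05,-0.14],
    [-0.08,-0.08,-0.14],
    [-0.11,-0.11,-0.14],
    [-0.14,-0.14,-0.14],
    [-0.17,-0.17,-0.14],
    [-0.2,-0.2,-0.14],
    [-0.23,-0.23,-0.14],
    [-0.26,-0.26,-0.14],
    [-0.29,-0.29,-0.14],
    [-0.32,-0.32,-0.14],
    [-0.35,-0.35,-0.14],
    [-0.38,-0.39,-0.14],
    [-0.4,-0.43,-0.13],
    [-0.42,-0.46,-0.12],
    [-0.44,-0.49,-0.12],
    [-0.45,-0.52,-0.12],
    [-0.46,-0.55,-0.12],
  ],
  twist=[
    [0,0,0],
    [0,0,0],
    [0,0,-0.05],
    [0,0,-0.1],
    [0,0,-0.15],
    [0,0,-0.2],
    [0,0,-0.25],
    [0,0,-0.28],
    [0,0,-0.28],
    [0,0,-0.28],
    [0,0,-0.28],
    [0,0,-0.28],
    [0,0,-0.28],
    [0,0,-0.28],
    [0,0,-0.28],
    [0,0,-0.28],
    [0,0,-0.28],
    [0,0,-0.28],
    [0,0,-0.28],
    [0,0,-0.28],
  ],
  hand=[0,0,0,0,0,0,0,0,0,0,0,0,0,0,0,0,0,0,0,0],
  grip_force=10,
)

```text
clock: 2.82
tool_pos: [0.4763, -0.0215, 0.3565]
tool_rot: [0.013, 1.0, -0.0, 0.0]
ft_force: [1.0, -0.5, 0.2]
finger_gap: 0.0441
finger_force: 0.0
```

```bash
cat > look.py <<'E'
from h import *
import sys,json,os
np.set_printoptions(precision=4,suppress=True)
tag=sys.argv[1]; labs=sys.argv[2].split(','); cams=sys.argv[3].split(',')
S=json.load(open('rays.json')) if os.path.exists('rays.json') else {}
for n in cams:
    st=ctrl.observe(); img,d=ctrl.camera(n); m,T=cam_pose(n,st); cv2.imwrite(f'pics/{n}_{tag}.png',img)
    for l in labs:
        for r in ctrl.pinpoint(l,n)[:1]:
            px=r['point']; o,v=ray(m,T,px); S.setdefault(tag[0]+l,[]).append([list(o),list(v)]); print(n,l,round(r['p'],2),np.round(px,1),at(m,T,d,px))
for l in labs:
    v=[(np.array(a),np.array(b)) for a,b in S.get(tag[0]+l,[])]
    if len(v)>1: print(l,*tri(v))
json.dump(S,open('rays.json','w'))
E
python3 look.py a1 gate_hinge,bolt_knob,lever_hinge,lever_knob wrist,scene,top
```

```text
wrist gate_hinge 0.86 [434.1 210.2] [0.5675 0.1782 0.0018]
wrist bolt_knob 0.61 [347.8 235.5] [0.5343 0.0064 0.1893]
wrist lever_hinge 0.82 [274.1 228.9] [ 0.4648 -0.0492  0.3442]
wrist lever_knob 0.57 [299.3 256.3] [ 0.5372 -0.0464  0.2341]
scene gate_hinge 0.93 [199.1 256.9] [0.5585 0.1508 0.0566]
scene bolt_knob 0.94 [267.8 196.1] [0.5359 0.0004 0.1736]
scene lever_hinge 0.88 [304.3 203.6] [ 0.5355 -0.0872  0.1361]
scene lever_knob 0.65 [286.1 169.5] [ 0.5348 -0.0418  0.2256]
top lever_hinge 0.79 [324.6 185.1] [ 0.4711 -0.0871  0.4657]
top lever_knob 0.39 [310.  181.2] [ 0.4772 -0.0636  0.4649]
gate_hinge [0.547  0.1535 0.0644] [np.float64(0.00017062176024817892), np.float64(0.0001706217602482816)]
bolt_knob [0.5377 0.004  0.1749] [np.float64(0.004218368292262605), np.float64(0.004218368292262655)]
lever_hinge [ 0.546  -0.09    0.1312] [np.float64(0.0008473716153088564), np.float64(0.0028417067025502682), np.float64(0.0020457087128584583)]
lever_knob [ 0.5399 -0.0496  0.2221] [np.float64(0.0035298111237264964), np.float64(0.004589669630625307), np.float64(0.007868203537777294)]
```

View pics/wrist_a1.png

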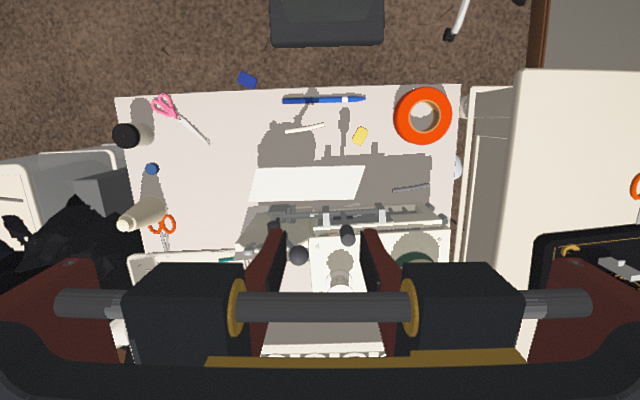

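The wrist view shows the ball at (299,256) and the knob at (347,236), both between the fingers. From depth and rays the ball centre is about (0.542,-0.047,0.223), which fits the 95 mm lever at a 0.5 rad lean. I'll go down over the ball.

arm_command(
  xyz=[
    [-0.03,-0.01,0],
    [-0.055,-0.023,0.02],
    [-0.065,-0.023,0.05],
    [-0.065,-0.023,0.08],
    [-0.065,-0.023,0.105],
    [-0.065,-0.023,0.12],
    [-0.065,-0.023,0.127],
    [-0.065,-0.023,0.127],
    [-0.065,-0.023,0.127],
    [-0.065,-0.023,0.127],
    [-0.065,-0.023,0.127],
    [-0.065,-0.023,0.127],
    [-0.065,-0.023,0.127],
  ],
  twist=[
    [0,0,0],
    [0,0,0],
    [0,0,0],
    [0,0,0],
    [0,0,0],
    [0,0,0],
    [0,0,0],
    [0,0,0],
    [0,0,0],
    [0,0,0],
    [0,0,0],
    [0,0,0],
    [0,0,0],
  ],
  hand=[0,0,0,0,0,0,0,0,-0.6,-0.6,-0.6,-0.6,-0.6],
  grip_force=8,
)

```text
clock: 4.65
tool_pos: [0.5413, -0.0438, 0.2306]
tool_rot: [0.013, 1.0, 0.0, 0.001]
ft_force: [0.3, 0.4, 2.2]
finger_gap: 0.0213
finger_force: 8.0
```

arm_command(
  xyz=[
    [0,-0.0086,-0.0041],
    [0,-0.0175,-0.0074],
    [0,-0.0267,-0.0097],
    [0,-0.0361,-0.0112],
    [0,-0.0455,-0.0116],
    [0,-0.055,-0.0112],
    [0,-0.0644,-0.0097],
    [0,-0.069,-0.0087],
    [0,-0.0736,-0.0074],
    [0,-0.078,-0.0059],
    [0,-0.0825,-0.0041],
    [0,-0.0868,-0.0022],
    [0,-0.0911,0],
    [0,-0.0911,0],
    [0,-0.0911,0],
  ],
  twist=[
    [0,0,0],
    [0,0,0],
    [0,0,0],
    [0,0,0],
    [0,0,0],
    [0,0,0],
    [0,0,0],
    [0,0,0],
    [0,0,0],
    [0,0,0],
    [0,0,0],
    [0,0,0],
    [0,0,0],
    [0,0,0],
    [0,0,0],
  ],
  hand=[-0.6,-0.6,-0.6,-0.6,-0.6,-0.6,-0.6,-0.6,-0.6,-0.6,-0.6,-0.6,-0.6,-0.6,-0.6],
  grip_force=12,
)

```text
clock: 5.9
tool_pos: [0.5378, -0.1356, 0.2291]
tool_rot: [0.013, 1.0, -0.0, -0.001]
ft_force: [2.9, 0.3, 0.1]
finger_gap: 0.021
finger_force: 12.0
```

arm_command(
  xyz=[
    [0,0,0],
    [0,0,0],
    [0,0,0],
    [0,0,-0.02],
    [0,0,-0.05],
    [0.01,0.03,-0.08],
    [0.03,0.06,-0.1],
    [0.05,0.09,-0.11],
    [0.05,0.1,-0.11],
    [0.05,0.1,-0.11],
  ],
  twist=[
    [0,0,0],
    [0,0,0],
    [0,0,0],
    [0,0,0],
    [0,0,0],
    [0,0,0],
    [0,0,0],
    [0,0,0],
    [0,0,0],
    [0,0,0],
  ],
  hand=[0,0,0,0,0,0,0,0,0,0],
)

```text
clock: 6.73
tool_pos: [0.4904, -0.0307, 0.3402]
tool_rot: [0.01, 1.0, 0.001, 0.0]
ft_force: [-0.6, 0.1, -0.9]
finger_gap: 0.044
finger_force: 0.0
```

```bash
python3 look.py b1 gate_hinge,bolt_knob,lever_hinge,lever_knob wrist,scene
python3 - <<'E'
import cv2
a=cv2.imread('pics/scene_b1.png')[130:280,170:350]; b=cv2.imread('pics/wrist_b1.png')[150:300,200:460]
a=cv2.resize(a,None,fx=4,fy=4,interpolation=cv2.INTER_CUBIC); cv2.imwrite('pics/b1s.png',a)
E
```

```text
wrist gate_hinge 0.57 [440.5 206.3] [0.5478 0.1468 0.0685]
wrist bolt_knob 0.72 [357.  230.7] [0.5362 0.0065 0.1894]
wrist lever_hinge 0.64 [280.  220.4] [ 0.5381 -0.0839  0.145 ]
wrist lever_knob 0.66 [221.1 252.1] [ 0.5402 -0.13    0.229 ]
scene gate_hinge 0.61 [199.4 256.6] [0.5568 0.1505 0.0583]
scene bolt_knob 0.68 [265.9 195.1] [0.533  0.0059 0.1783]
scene lever_hinge 0.72 [304.4 201.7] [ 0.5346 -0.0869  0.1413]
scene lever_knob 0.6 [321.1 163.8] [ 0.5377 -0.1287  0.2223]
gate_hinge [0.5507 0.1509 0.0614] [np.float64(0.0011315323761908005), np.float64(0.0011315323761907994)]
bolt_knob [0.5396 0.0058 0.1764] [np.float64(0.0027095713341704257), np.float64(0.002709571334170349)]
lever_hinge [ 0.5388 -0.0867  0.1397] [np.float64(0.002268939604847624), np.float64(0.00226893960484754)]
lever_knob [ 0.545  -0.1337  0.219 ] [np.float64(0.00023680321590768176), np.float64(0.0002368032159076588)]
```

View pics/b1s.png

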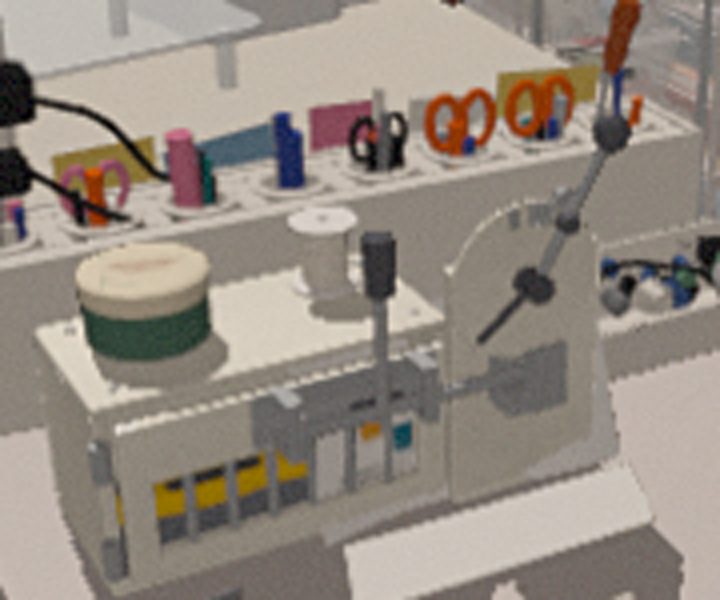

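The scene crop shows the lever now leaning right, ball at (610,132) and hub at (533,287) in crop pixels, with its strut tail swung clear. The knob is at (379,265) and the bolt is still in the keeper. Next I'll check the lever angle more precisely, along with the knob position.

```bash
python3 - <<'E'
from h import *
np.set_printoptions(precision=4,suppress=True)
def blob(img,c,w=7):
    c=np.array(c,float)
    for _ in range(6):
        x0,y0=np.round(c).astype(int)-w; p=img[y0:y0+2*w+1,x0:x0+2*w+1].max(2).astype(float)
        k=np.clip(120-p,0,60); yy,xx=np.mgrid[0:2*w+1,0:2*w+1]; d=np.hypot(xx+x0-c[0],yy+y0-c[1]); k=k*(d<5.5)
        c=np.array([(k*(xx+x0)).sum(),(k*(yy+y0)).sum()])/k.sum()
    return c
m,T=cam_pose('scene'); yaw=-.026
a=blob(cv2.imread('pics/scene0.png'),(287,168)); b=blob(cv2.imread('pics/scene_b1.png'),(322.5,163)); print('ball px',a,b)
ey=np.array([-np.sin(yaw),np.cos(yaw),0])
from scipy.optimize import least_squares
def ball(H,q): return H+.095*(np.sin(.5-q)*ey+np.cos(.5-q)*np.array([0,0,1]))
# H with x fixed .541, z,y from q=0 picture
f=lambda u: proj(m,T,ball(np.array([.541,u[0],u[1]]),0))-a
s=least_squares(f,[-.09,.138]).x; print('H',s)
for q in (.9,.95,1,1.05,1.1): print(q,proj(m,T,ball(np.array([.541,*s]),q)))
# after picture: depth of ball and bolt knob points from both cameras
for n in ('scene','wrist'):
    st=ctrl.observe(); img,d=ctrl.camera(n); m2,T2=cam_pose(n,st)
    P=np.array([q for q in (at(m2,T2,d,(c,r),0) for r in range(130,300) for c in range(200,400)) if q is not None])
    for name,box in (('ball',[(.52,.565),(-.155,-.115),(.208,.24)]),('knob',[(.51,.56),(-.02,.035),(.16,.2)])):
        k=np.all([(P[:,i]>box[i][0])&(P[:,i]<box[i][1]) for i in range(3)],0); Q=P[k]; 
        if len(Q)<8: continue
        if name=='ball':
            g=least_squares(lambda c:np.linalg.norm(Q-c,axis=1)-.011,Q.mean(0),loss='soft_l1',f_scale=.001).x
        else:
            Q=Q[Q[:,2]<.187] if n=='scene' else Q; g=least_squares(lambda c:np.hypot(*(Q[:,:2]-c).T)-.009,Q[:,:2].mean(0)+[.005,-.003],loss='soft_l1',f_scale=.001).x
        print(n,name,len(Q),g,'z',Q[:,2].min(),Q[:,2].max(), Q.mean(0))
E
```

```text
ball px [287.7241 168.5541] [322.5556 163.0423]
H [-0.0949  0.1403]
0.9 [321.8706 160.826 ]
0.95 [323.5462 161.3766]
1 [325.1666 162.0225]
1.05 [326.7282 162.7612]
1.1 [328.2274 163.5896]
scene ball 86 [ 0.5446 -0.1355  0.2202] z 0.2082078949838428 0.2313076285694125 [ 0.539  -0.132   0.2216]
scene knob 107 [0.5418 0.006 ] z 0.16032540220552033 0.1869878731243575 [0.5357 0.0091 0.174 ]
wrist ball 421 [ 0.5432 -0.135   0.2203] z 0.20813806473253837 0.23221453844963508 [ 0.5402 -0.1324  0.2258]
wrist knob 223 [0.541  0.0076] z 0.1600911446018231 0.19115842416742385 [0.5359 0.0038 0.1805]
```

The ball fits at (0.544,-0.135,0.220) from both cameras. That is about 0.5 rad right of upright, so the lever is at about 1.0. The knob fits at (0.541,0.007), z 0.155–0.19, so I'll grasp it next.

arm_command(
  xyz=[
    [-0.03,0.02,0],
    [-0.05,0.038,0.03],
    [-0.05,0.038,0.07],
    [-0.05,0.038,0.105],
    [-0.05,0.038,0.135],
    [-0.05,0.038,0.155],
    [-0.05,0.038,0.167],
    [-0.05,0.038,0.167],
    [-0.05,0.038,0.167],
    [-0.05,0.038,0.167],
    [-0.05,0.038,0.167],
    [-0.05,0.038,0.167],
    [-0.05,0.038,0.167],
    [-0.05,0.038,0.167],
  ],
  twist=[
    [0,0,0],
    [0,0,0],
    [0,0,0],
    [0,0,0],
    [0,0,0],
    [0,0,0],
    [0,0,0],
    [0,0,0],
    [0,0,0],
    [0,0,0],
    [0,0,0],
    [0,0,0],
    [0,0,0],
    [0,0,0],
  ],
  hand=[0,0,0,0,0,0,0,0,-1,-1,-1,-1,-1,-1],
  grip_force=25,
)

```text
clock: 8.5
tool_pos: [0.5431, 0.005, 0.1742]
tool_rot: [0.012, 1.0, 0.002, 0.001]
ft_force: [-0.7, 4.4, 5.4]
finger_gap: 0.0175
finger_force: 25.0
```

arm_command(
  xyz=[
    [0,0,-0.003],
    [0,0,-0.006],
    [0,0,-0.009],
    [0,0,-0.0115],
    [0,0,-0.0115],
    [0,0,-0.0115],
  ],
  twist=[
    [0,0,0],
    [0,0,0],
    [0,0,0],
    [0,0,0],
    [0,0,0],
    [0,0,0],
  ],
  hand=[-1,-1,-1,-1,-1,-1],
)

```text
clock: 9.0
tool_pos: [0.5427, 0.0049, 0.185]
tool_rot: [0.012, 1.0, 0.001, 0.001]
ft_force: [2.9, 5.4, -0.8]
finger_gap: 0.0176
finger_force: 25.0
```

arm_command(
  xyz=[
    [0,0.004,0],
    [0,0.008,0],
    [0,0.012,0],
    [0,0.016,0],
    [0,0.02,0],
    [0,0.024,0],
    [0,0.027,0],
    [0,0.027,0],
    [0,0.027,0],
  ],
  twist=[
    [0,0,0],
    [0,0,0],
    [0,0,0],
    [0,0,0],
    [0,0,0],
    [0,0,0],
    [0,0,0],
    [0,0,0],
    [0,0,0],
  ],
  hand=[-1,-1,-1,-1,-1,-1,-1,-1,-1],
)

```text
clock: 9.75
tool_pos: [0.5423, 0.0306, 0.184]
tool_rot: [0.013, 1.0, 0.0, -0.0]
ft_force: [0.4, -0.4, -1.8]
finger_gap: 0.0173
finger_force: 25.0
```

```bash
python3 look.py c1 gate_hinge,bolt_knob,lever_knob scene
python3 - <<'E'
import cv2
a=cv2.imread('pics/scene_c1.png')[130:280,170:350]
cv2.imwrite('pics/c1s.png',cv2.resize(a,None,fx=4,fy=4,interpolation=cv2.INTER_CUBIC))
E
```

```text
scene gate_hinge 0.92 [196.1 258.2] [0.5605 0.1568 0.054 ]
scene bolt_knob 0.95 [254.9 190.3] [0.532  0.0302 0.1947]
scene lever_knob 0.77 [322.5 163.2] [ 0.5363 -0.1314  0.2237]
```

View pics/c1s.png

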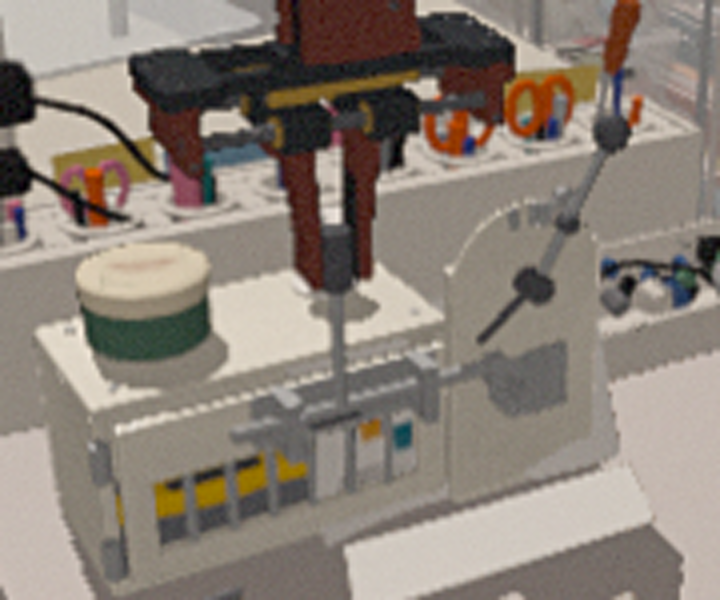

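The scene crop shows the bolt drawn left (rod end at (235,435)) with the knob at (337,255) held between the fingers. The lever is still over to the right. The force is low, so the bolt has cleared the lip with about 26 mm drawn. Next is the swing about the hinge, turning the tool with the gate.

arm_command(
  xyz=[
    [0.006,0.001,0],
    [0.0118,0.0023,0],
    [0.0176,0.0039,0],
    [0.0233,0.0058,0],
    [0.0289,0.0079,0],
    [0.0344,0.0103,0],
    [0.0398,0.013,0],
    [0.045,0.016,0],
    [0.05,0.0193,0],
    [0.055,0.0227,0],
    [0.058,0.025,0],
    [0.058,0.025,0],
    [0.058,0.025,0],
  ],
  twist=[
    [0,0,0.05],
    [0,0,0.1],
    [0,0,0.15],
    [0,0,0.2],
    [0,0,0.25],
    [0,0,0.3],
    [0,0,0.35],
    [0,0,0.4],
    [0,0,0.45],
    [0,0,0.5],
    [0,0,0.53],
    [0,0,0.53],
    [0,0,0.53],
  ],
  hand=[-1,-1,-1,-1,-1,-1,-1,-1,-1,-1,-1,-1,-1],
)

```text
clock: 11.03
tool_pos: [0.4856, 0.056, 0.1843]
tool_rot: [0.274, 0.962, -0.0, 0.0]
ft_force: [0.9, -1.4, -0.0]
finger_gap: 0.0179
finger_force: 25.0
```

```bash
python3 look.py d1 gate_hinge,bolt_knob,lever_knob scene
python3 - <<'E'
from h import *
st=ctrl.observe(); print(st['tool_pos'],st['ft_force'],st['ft_torque'],st['joint_pos'])
img,d=ctrl.camera('scene'); m,T=cam_pose('scene')
cv2.imwrite('pics/d1s.png',cv2.resize(img[130:290,150:360],None,fx=3.7,fy=3.7,interpolation=cv2.INTER_CUBIC))
P=np.array([q for q in (at(m,T,d,(c,r),0) for r in range(150,300) for c in range(180,330)) if q is not None])
# gate bottom rail / bars: z .015-.1, x in front of closed plane
Q=P[(P[:,2]>.02)&(P[:,2]<.105)&(P[:,0]<.547)&(P[:,0]>.43)&(P[:,1]>-.06)&(P[:,1]<.14)]
l=cv2.fitLine(Q[:,:2].astype(np.float32),cv2.DIST_HUBER,0,.01,.01).ravel(); print(len(Q),l,np.degrees(np.arctan2(l[0],l[1])))
E
```

```text
scene gate_hinge 0.85 [197.7 257.5] [0.5608 0.1533 0.0545]
scene bolt_knob 0.57 [256.  205.8] [0.4738 0.0531 0.1912]
scene lever_knob 0.53 [321.  165.3] [ 0.5369 -0.1281  0.2192]
[0.48556735 0.05601053 0.18422926] [ 1.1665262  -1.41358092 -1.07984723] [-0.47057771 -0.20577482  0.05854629] [-0.75374193  0.26189766  0.60371566  2.07626483 -0.19526656  0.85728653
  0.97763268]
2087 [0.48766774 0.8730293  0.49649078 0.05653853] 29.1874
```

View pics/d1s.png

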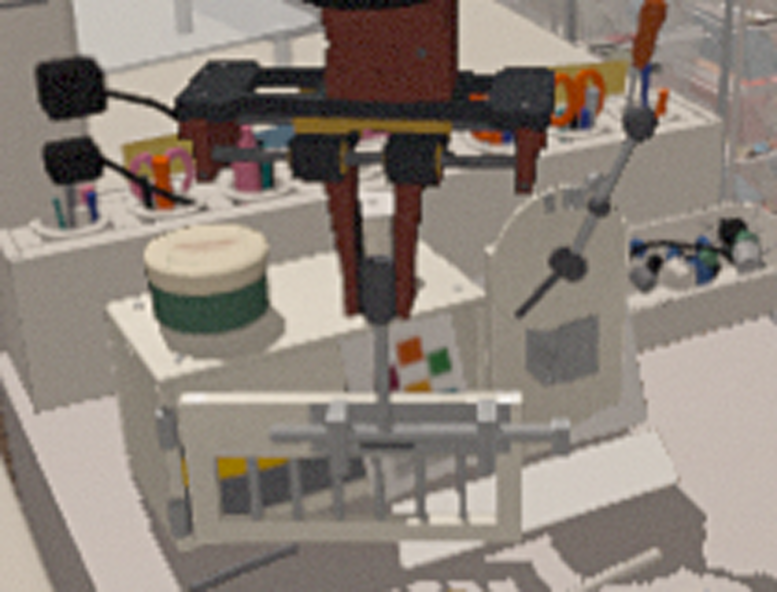

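The crop shows the gate swung open to show the case interior, with the knob at (380,285) still held and the lever still right. Depth and kinematics put the opening at about 28–30°. I'll nudge it 1° and then hand in.

arm_command(
  xyz=[
    [0.001,0,0],
    [0.002,0,0],
    [0.002,0,0],
    [0.002,0,0],
    [0.002,0,0],
    [0.002,0,0],
  ],
  twist=[
    [0,0,0.01],
    [0,0,0.017],
    [0,0,0.017],
    [0,0,0.017],
    [0,0,0.017],
    [0,0,0.017],
  ],
  hand=[-1,-1,-1,-1,-1,-1],
)

```text
clock: 11.78
tool_pos: [0.4835, 0.0575, 0.1841]
tool_rot: [0.282, 0.959, -0.0, 0.0]
ft_force: [0.7, -1.1, -0.5]
finger_gap: 0.0178
finger_force: 25.0
```

```bash
python3 - <<'E'
from h import *
st=ctrl.observe(); print(st['tool_pos'],st['ft_force'],st['finger_gap'],st['finger_force'],np.abs(st['qvel']).max())
assert .016<st['finger_gap']<.019
print(ctrl.finish_job())
E
```

```text
[0.48354611 0.05746172 0.18413863] [ 0.71526904 -1.08075056 -0.47017956] 0.017774897109881338 24.974732100963593 0.0019915803135291373
the job is handed in; nothing more can be done
None
```

The lever is thrown to the lug notch (measured about 1.0 rad), the bolt was lifted over the lip and drawn about 26 mm, and the gate is held open at roughly 30° (estimates 28–31°) with the gripper still on the bolt knob; I handed the job in at about 12 s, with nothing else touched as far as I could see.

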